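Click three capsules out of the shop's dispenser into the bowl

ROBOT

A 6-joint arm with a two-finger parallel gripper is mounted at the origin on the work surface. World frame = base frame: x ahead of the robot, y to its left, z up, the work surface at z = 0. Lengths are in m, angles in rad, forces in N, time in s.
With the tool pointing down it reaches from about 0.375 to 0.925 m from the base axis. Payload 5.7 kg.
Tool frame: the origin (TCP) lies at the very end of the fingers, on their centre line; the grasp point (between the pads) lies 19 mm behind it; z points along the fingers, x is the direction in which the jaws open and shut, and the axes are right-handed (so a half turn about z gives the same grasp; the last joint's range is limited). The gripper opens to 85 mm and grips with 20 to 120 N. Pads are 22 mm wide; open, the fingers measure 114 mm over their backs; the gripper's body (76 mm by 85 mm) begins 54 mm behind the grasp point. The pads swing forward as they close: fully open they stand 13 mm farther back than shut.
Start: joints at [-1.45, 0.359, 1.51, -0, 1.272, -0.115], TCP at [0.14, -0.583, 0.231] pointing down, gripper open.
Joint ranges: [-2.97, 2.97], [-1.01, 2.36], [0.21, 2.38], [-0.96, 4.11], [0.2, 2.71], [-2.98, 2.98]. Speed limits (rad/s): [2.39, 2.39, 3.14, 3.14, 3.14, 3.14].

INTERFACE

Orientations are given as a rotation vector (axis times angle).
In Python, from workcell import arm gives the robot as it stands. The module is installed in compiled form; this text tells all that it offers.
- The arm moves only by the tool step_arm, never from a script. Its argument "moves" is a list of rows, each a list of 7 numbers: the shift along the tool's x, y, z in m, then the turn, a rotation vector about the tool's x, y, z in degrees, then the opening in per cent of the stroke, from 0 (shut) to 100 (fully open). In form: [[dx, dy, dz, rx, ry, rz, jaw], ...]. A call has 1 to 20 rows; each row shifts and turns the commanded pose from where the row before left it, along the tool's axes as they then stand; what a row does not reach is not made up. A row lasts 1/8 s, in which the tool goes at most 62.5 mm and 10.7 degrees, less where a joint would pass 70% of its speed; a pose out of reach is approached as far as the arm can. A call is refused whole if a number of a shift passes 0.0625 or a number of a turn 10.7, either way. A call with a gripper value outside its range is refused whole. The fingers move at their own pace and stop on an object; "grip_force" is the grip in N (left out, the last holds). Time passes only in rows, so rows that do not move let the fingers close. It gives the time, the measured TCP pose, the force and the opening at its end, in the units of the state.
- arm.state(): the state, without advancing time (a new reading comes with each control period).
- arm.capture(name): name is "scene" or "side" or "wrist"; returns the picture (400x640x3 uint8, red, green, blue); there is no depth.
- arm.calibration(name): a dict with "mtx" (3x3 intrinsics, pixels), "camera_from_world" (4x4, takes a point from world to camera coordinates). Camera axes: x right, y down, z forward; pixel columns grow to the right and rows downward; lengths in m; the calibration is good to about 2 mm. A picture is of the moment at which its call begins: read the wrist's pose just before it. calibration takes no time and is no camera call; for the wrist camera it gives the pose at the moment of the call.
- arm.close_job(): hands the job in, once; it reports no verdict.
The state is a dict: "t": time; "qpos": joint angles; "joint_velocities": joint speeds; "tau": joint torques, N m; "eef_pos": TCP position; "orientation": TCP orientation; "wrist_force": force on the tool from outside, world axes, zero at the start; "wrist_torque": the same for the moment, N m; "gripper_width": finger opening in m.
Only numpy, scipy, OpenCV 4.12 (cv2) and the standard library are available. Lean on these libraries where they do the work, as an engineer would, in place of code of your own. Each camera call takes 0.05 s, during which the arm holds its last target.

TASK

A customer has paid for three surprise capsules. Stand the green bowl under the spout of the capsule dispenser, then turn the paddle knob on its front clockwise by exactly three clicks, so that three capsules drop into the bowl and no more. Leave the bowl with its capsules standing there under the spout, and leave the other things on the table where they are.

Things in the scene. Friction and masses are not known exactly. Their poses are not given: they have to be found in the camera images.
- dispenser: the capsule dispenser, fixed; yaw varies. Origin on the table straight below the middle of the grey drum (104 mm across, 43 mm deep, clear window 22 mm ahead of the middle). Its -x is the front with the knob; facing the front, its -y is at your right hand. U-shaped steel foot open to the front: two runners 230 long, 20 wide, 12 mm high, inner edges 90 mm either side of the middle; post 92 mm behind it
- hopper_top (a point): top of the red lid of the clear upright tube that holds the capsules, 444 mm above the table, over the middle of the drum; the tube is 45 mm across and rises close behind the knob, from 264 mm above the table (lid 56 mm across)
- outlet (a point): centre of the open lower end of the grey spout under the drum, 66 x 43 mm wide, 135 mm above the table; axes as the dispenser. Capsules fall out here and land within about 20 mm of the point below it
- knob (a point): centre of the red paddle knob on the front, on its level axis (the dispenser's x), 220 mm above the table; axes as the dispenser, it does not turn with the knob. Hub 30 mm across; four straight wings at 90 degrees, each to 55 mm from the axis, 10 mm thick, 14 mm deep along the axis (38 to 52 mm ahead of the drum's middle; this point at 45). At each click the wings stand like an X, at 45 degrees
- paddle (a joint): turn of the paddle knob in rad, about 0 at the start, growing clockwise seen from the front (right-hand wings, dispenser's -y side, go down); no way back from the start. A click every quarter turn (1.571): short of half-way it springs back, past it it springs on to the next click and stays. About 0.15 N m (4 N on a wing) carries it over. Each click drops one capsule, some 60% through
- bowl_center (a point): the olive green bowl: a plain cone-shaped bowl, 60 mm high, 72 mm across its foot and 150 mm across its rim, wall 8 mm, so the wall leans outward 33 degrees from vertical; 0.15 to 0.29 kg. The point is on its axis half-way up, 30 mm above its underside; z is its axis
- capsule1_center (a point): centre of a capsule, a ball 34 mm across, half white and half blue, 15 g; at the start in the side pocket of the drum: first to fall
- capsule2_center (a point): centre of a capsule, a ball 34 mm across, half white and half yellow, 15 g; at the start in the top pocket of the drum: second to fall
- capsule3_center (a point): centre of a capsule, a ball 34 mm across, half white and half red, 15 g; at the start in the tube: third to fall
- capsule4_center (a point): centre of a capsule, a ball 34 mm across, half white and half green, 15 g; at the start in the tube: fourth
- capsule5_center (a point): centre of a capsule, a ball 34 mm across, half white and half orange, 15 g; at the start in the tube: fifth
- saucer: a shallow white saucer, 140 mm across and 26 mm high; origin at the centre of its underside. Not used
- pencil_cup: a grey round cup 72 mm across, 100 mm high, with coloured pencils standing to about 155 mm; origin at the centre of its underside. Not used
- ink_jar: a small amber ink jar with a black cap, 52 mm across, 60 mm high; origin at the centre of its underside. Not used
- notebook: a grey cloth notebook with a white paper band lying flat, 148 (its x) x 210 (its y) x 16 mm; origin at the centre of its underside. Not used
- tape_roll: a yellow roll of tape lying flat, 84 mm across, 18 mm high; origin at the centre of its underside. Not used
- eraser: a white eraser, 55 (its x) x 22 x 13 mm; origin at the centre of its underside. Not used
- stapler: a red and black stapler, 125 (its x) x 34 x 65 mm; origin at the centre of its underside. Not used

How it is judged:
On the way:
1. the green bowl stands upright on the table under the spout before the knob has been turned (horizontal distance between bowl_center and outlet below 0.035 m and height (world z) of bowl_center below 0.04 m and angle between bowl_center's own z axis and vertical below 0.12 rad and value of joint paddle below 0.5 rad), for 0.2 s.
At the end, for the whole second after the job is handed in: The knob rests in the third click from its start (within 0.25 rad); the first three capsules (blue, yellow, red) lie inside the green bowl; the fourth and fifth are still in the dispenser; the bowl stands upright on the table with its axis within 35 mm of the spout's centre (horizontal distance between bowl_center and outlet below 0.035 m and height (world z) of bowl_center below 0.04 m and angle between bowl_center's own z axis and vertical below 0.12 rad and value of joint paddle between 4.45 and 4.95 rad and velocity of joint paddle between -0.2 and 0.2 rad/s and horizontal distance between each of capsule1_center, capsule2_center, capsule3_center and bowl_center below 0.06 m and z of capsule1_center in the frame of bowl_center between -0.03 and 0.04 m and z of capsule2_center in the frame of bowl_center between -0.03 and 0.04 m and z of capsule3_center in the frame of bowl_center between -0.03 and 0.04 m and horizontal distance between each of capsule4_center, capsule5_center and outlet below 0.05 m and height (world z) of each of capsule4_center, capsule5_center above 0.19 m); the robot touches nothing.
It fails at once if another thing on the table (saucer, pencil cup, ink jar, notebook, tape roll, eraser, stapler) is shifted by more than 30 mm (distance of any of saucer, pencil_cup, ink_jar, notebook, tape_roll, eraser, stapler from where it was at the start of the episode above 0.03 m).
It also fails if it takes over 58 s, if anything falls off the work surface, if the arm or the gripper's body presses on something with over 40 N, if the wrist force passes 120 N, or if a joint passes its speed limit or range.

## Working session

There is one attempt and no reset: what is moved stays moved. The work goes in short steps, Python scripts to look and compute and a tool call to move; the robot and the scene stay as the last step left them, time stands still between calls to the robot, and variables do not carry over. Pictures are saved under pics/ and viewed, and the job is handed in when it is done.

Besides the shell and the picture viewer there is one more tool, called as name([rows], argument=value, ...), one row to a line, values as JSON. step_arm: Moves the arm, as the interface text tells. Its arguments: {"type":"object","properties":{"moves":{"type":"array"},"grip_force":{"type":"number"}},"required":["moves"]}

```bash
mkdir -p pics; python3 - <<'E'
from workcell import arm
import cv2,numpy as np
np.set_printoptions(precision=4,suppress=True)
for n in ["scene","side","wrist"]:
    c=arm.calibration(n);print(n,c["mtx"].tolist());print(np.array(c["camera_from_world"]))
    cv2.imwrite(f"pics/{n}0.png",arm.capture(n)[:,:,::-1])
print(arm.state())
E
```

```text
scene [[520.9881181909378, 0.0, 317.40330462217105], [0.0, 520.9881181909378, 195.44641914107092], [0.0, 0.0, 1.0]]
[[-0.1105  0.9939  0.0044  0.022 ]
 [ 0.7704  0.0885 -0.6314 -0.262 ]
 [-0.6279 -0.0664 -0.7755  1.8669]
 [ 0.      0.      0.      1.    ]]
side [[398.10664633933, 0.0, 314.40603317368266], [0.0, 398.10664633933, 198.02767775579798], [0.0, 0.0, 1.0]]
[[ 0.9718 -0.2358  0.0006 -0.517 ]
 [-0.147  -0.6077 -0.7805  0.3073]
 [ 0.1843  0.7584 -0.6252  1.0151]
 [ 0.      0.      0.      1.    ]]
wrist [[315.26530220721884, 0.0, 318.3793166948921], [0.0, 315.26530220721884, 197.92465267478747], [0.0, 0.0, 1.0]]
[[ 0.2343 -0.9722 -0.0014 -0.5985]
 [-0.9231 -0.2229  0.3132 -0.0409]
 [-0.3048 -0.0721 -0.9497  0.3796]
 [ 0.      0.      0.      1.    ]]
{'t': 0.15, 'qpos': array([-1.4501,  0.3594,  1.5112,  0.    ,  1.2725, -0.1151]), 'joint_velocities': array([ 0.0001, -0.0034, -0.0035, -0.0016, -0.0014, -0.0005]), 'tau': array([  0.0004, -52.8027, -27.8929,  -0.0003,   0.0082,  -0.    ]), 'eef_pos': array([ 0.1401, -0.5828,  0.2306]), 'orientation': array([-2.4664,  1.944 ,  0.0017]), 'wrist_force': array([-0.9492, -0.23  ,  0.1264]), 'wrist_torque': array([-0.003 , -0.03  , -0.0183]), 'gripper_width': 0.08561773020897791}
```

View pics/scene0.png

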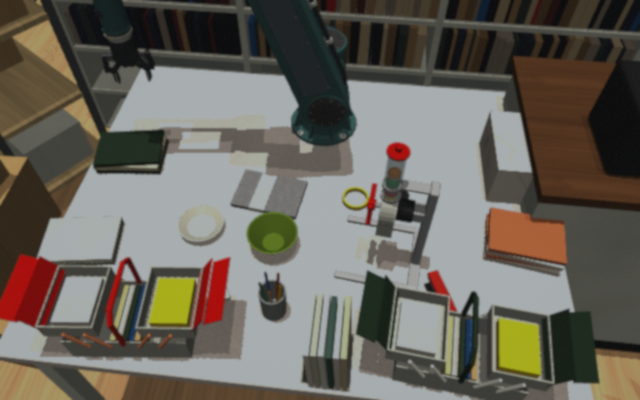

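View pics/side0.png

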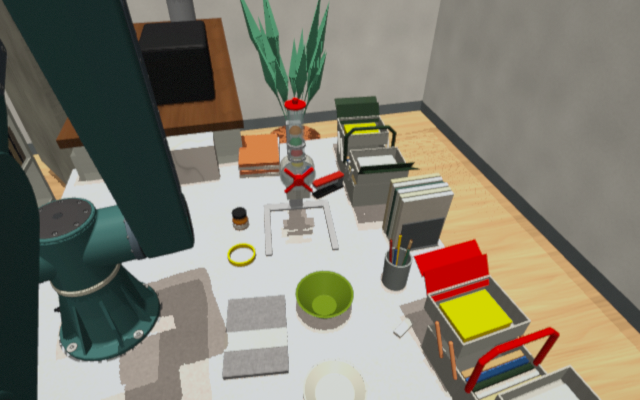

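View pics/wrist0.png

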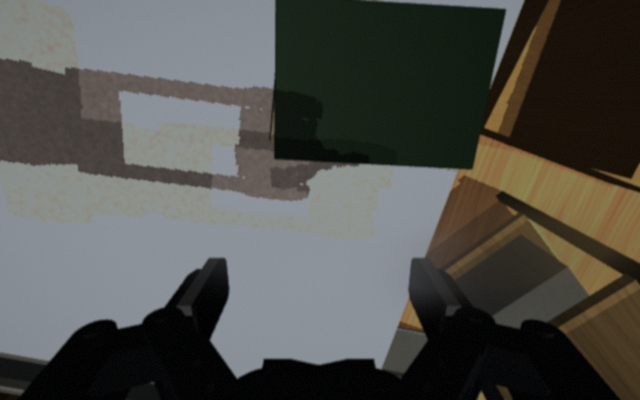

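The scene picture shows the bowl near (273,236) and the dispenser near (395,210), with its knob at (372,203). In the side picture the bowl is near (324,298), the knob X at (298,180), and the foot is open toward the camera. I'll enlarge both.

```bash
cat > h.py <<'E'
import numpy as np,cv2
from workcell import arm
np.set_printoptions(precision=4,suppress=True)
def cal(n):
    c=arm.calibration(n);return np.array(c["mtx"]),np.array(c["camera_from_world"])
def back(n,u,v,z,C=None):
    K,T=C or cal(n);R=T[:3,:3];t=T[:3,3];o=-R.T@t
    d=R.T@np.linalg.solve(K,[u,v,1.]);return o+d*(z-o[2])/d[2]
def proj(n,P,C=None):
    K,T=C or cal(n);P=np.atleast_2d(P);c=P@T[:3,:3].T+T[:3,3];p=c@K.T;return p[:,:2]/p[:,2:]
def tri(a,b):
    A=[];B=[]
    for n,(u,v) in (a,b):
        K,T=cal(n);P=K@T
        for r,x in((0,u),(1,v)):
            q=P[r]-x*P[2];A.append(q[:3]);B.append(-q[3])
    return np.linalg.lstsq(np.array(A),np.array(B),rcond=None)[0]
def crop(img,x0,y0,w,h,s,out):
    c=cv2.resize(img[y0:y0+h,x0:x0+w],None,fx=s,fy=s,interpolation=cv2.INTER_CUBIC)
    for i in range(0,w,20): cv2.putText(c,str(x0+i),(i*s,10),0,.35,(0,0,255),1);cv2.line(c,(i*s,12),(i*s,18),(0,0,255),1)
    for i in range(0,h,20): cv2.putText(c,str(y0+i),(0,i*s+4),0,.35,(0,0,255),1)
    cv2.imwrite(out,c)
E
python3 - <<'E'
from h import *
a=cv2.imread('pics/side0.png');b=cv2.imread('pics/scene0.png')
crop(a,225,90,160,150,4,'pics/s1.png');crop(a,280,250,140,100,5,'pics/s2.png')
crop(b,320,130,140,160,4,'pics/c1.png');crop(b,230,190,100,90,6,'pics/c2.png')
E
```

```text
(no output)
```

View pics/s1.png

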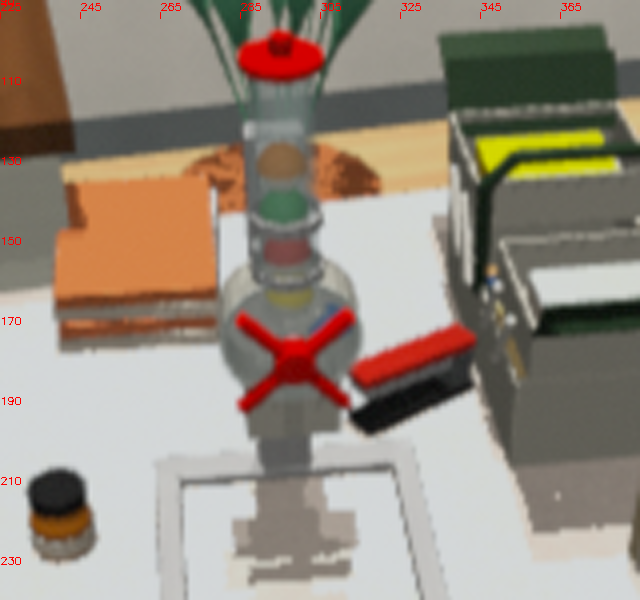

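View pics/s2.png

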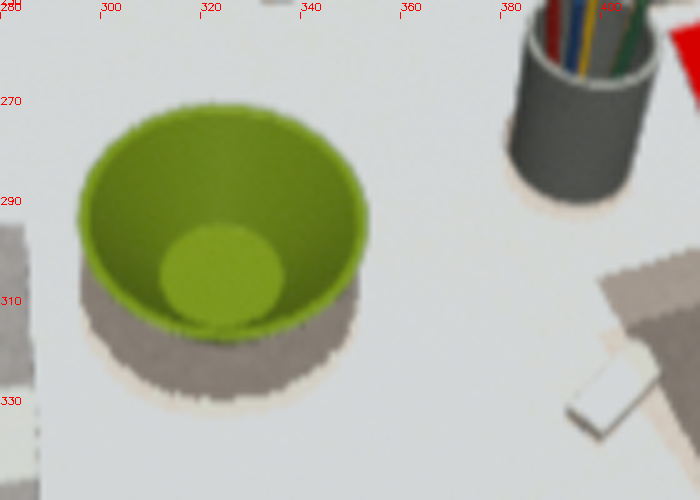

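View pics/c1.png

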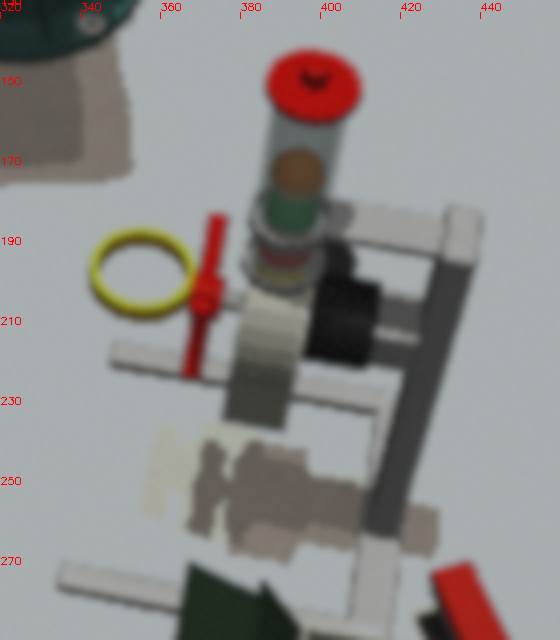

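View pics/c2.png

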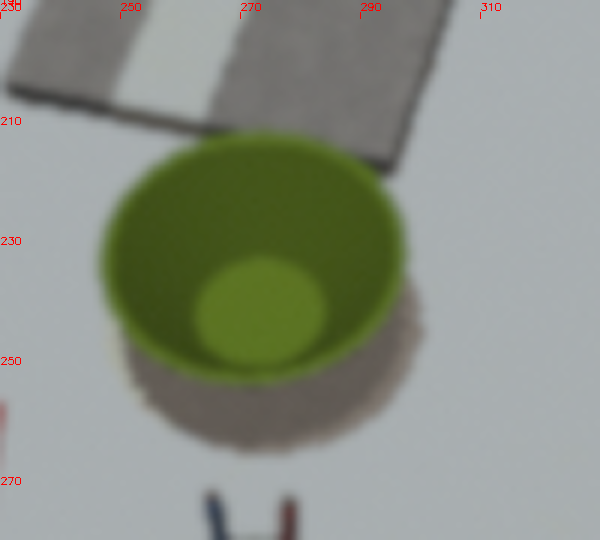

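```bash
python3 - <<'E'
from h import *
from scipy.optimize import least_squares
for n,(x0,y0,w,h) in dict(side=(280,255,90,100),scene=(240,200,70,60)).items():
    a=cv2.imread(f'pics/{n}0.png')[y0:y0+h,x0:x0+w]
    hsv=cv2.cvtColor(a,cv2.COLOR_BGR2HSV)
    m=((hsv[...,0]>30)&(hsv[...,0]<45)&(hsv[...,1]>130)).astype(np.uint8)
    c=max(cv2.findContours(m,0,1)[0],key=cv2.contourArea);c=cv2.convexHull(c)[:,0]
    P=np.array([back(n,u+x0,v+y0,.06)[:2] for u,v in c])
    f=least_squares(lambda p:np.hypot(*(P-p[:2]).T)-p[2],[*P.mean(0),.07],loss='soft_l1',f_scale=.002);print(n,'bowl',f.x,np.abs(f.fun).max())
# knob, lid
print('knob',tri(('side',(298,180)),('scene',(371.5,203.5))))
print('lid',tri(('side',(295.3,104.5)),('scene',(398,151.5))))
print('lidz side',back('side',295.3,103,.444),back('scene',398.2,150,.444))
print('knobz',back('side',298,180,.22),back('scene',371.5,203.5,.22))
for nm,u,v in [('rA front',348,218),('rB front',336,273)]: print(nm,back('scene',u,v,.012))
# side: inner back corners, front tips
for nm,u,v in [('innerback L',270,210),('innerback R',322.5,206.5)]:print(nm,back('side',u,v,.012))
for nm,u,v in [('jar',239,225)]:print(nm,back('side',u,v,0))
print('tape',back('scene',356,198,.01),back('side',241,254,.01))
E
```

```text
side bowl [ 0.5342 -0.0942  0.0719] 0.0008175643810319766
scene bowl [ 0.5358 -0.0931  0.0704] 0.002648976726560656Traceback (most recent call last):
  File "<stdin>", line 11, in <module>
  File "h.py", line 14, in tri
    K,T=cal(n);P=K@T
                 ~^~
ValueError: matmul: Input operand 1 has a mismatch in its core dimension 0, with gufunc signature (n?,k),(k,m?)->(n?,m?) (size 4 is different from 3)
```

```bash
python3 - <<'E'
from h import *
a=cv2.imread('pics/side0.png')
crop(a,220,180,140,140,4,'pics/s3.png');crop(a,255,150,80,50,8,'pics/s4.png')
b=cv2.imread('pics/scene0.png');crop(b,355,170,50,70,8,'pics/c4.png')
E
```

```text
(no output)
```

View pics/s3.png

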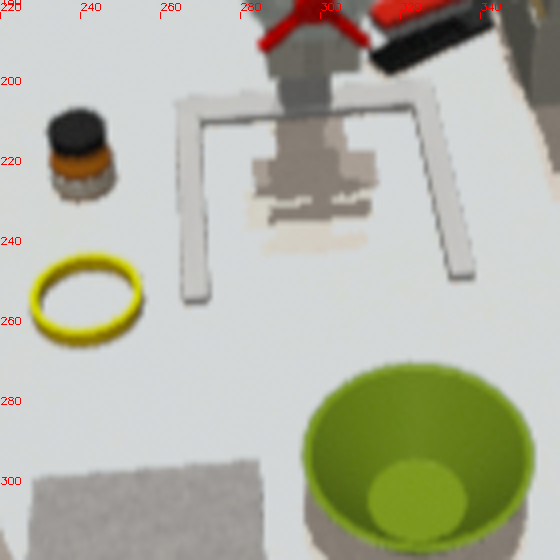

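View pics/s4.png

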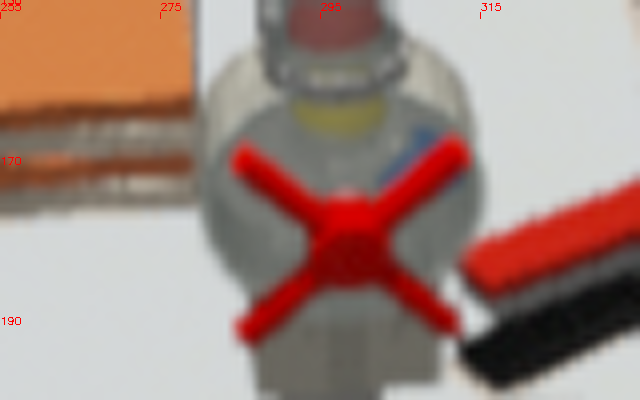

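View pics/c4.png

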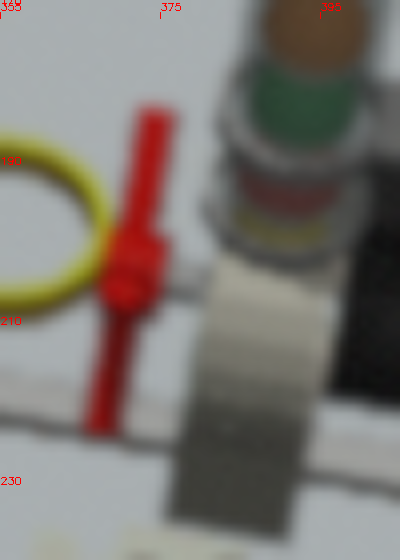

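```bash
sed -i 's/P=K@T$/P=K@T[:3]/' h.py; python3 - <<'E'
from h import *
from scipy.optimize import least_squares
s=.055/2**.5
obs=[('side',285.5,169.5,(-.049,s,.22+s)),('side',312.5,168.5,(-.049,-s,.22+s)),('side',285.5,191.5,(-.049,s,.22-s)),('side',311.5,190.8,(-.049,-s,.22-s)),
('scene',374.3,184,(-.045,s,.22+s)),('scene',367.3,223.5,(-.045,-s,.22-s)),
('side',295.3,103.8,(0,0,.444)),('scene',398.3,150.5,(0,0,.444))]
C={n:cal(n) for n in('side','scene')}
def W(p,P):
    x,y,th=p;c,s_=np.cos(th),np.sin(th);return np.array([x+c*P[0]-s_*P[1],y+s_*P[0]+c*P[1],P[2]])
def f(p): return np.concatenate([proj(n,W(p,P),C[n])[0]-[u,v] for n,u,v,P in obs])
r=least_squares(f,[.5,.3,1.57],loss='soft_l1');print(r.x,np.degrees(r.x[2]));print(f(r.x).reshape(-1,2))
p=r.x
i=lambda P:np.array([np.cos(p[2])*(P[0]-p[0])+np.sin(p[2])*(P[1]-p[1]),-np.sin(p[2])*(P[0]-p[0])+np.cos(p[2])*(P[1]-p[1])])
for nm,n,u,v in [('rA inner','scene',346.5,220),('rB inner','scene',335.5,271.5),('L tip inner','side',271.3,253.5),('R tip inner','side',332,248.5),('ibL','side',270.3,208),('ibR','side',321,205.5)]:
    w=back(n,u,v,.012);print(nm,w,'disp',i(w))
print('outlet/drum',W(p,(0,0,.135)),'knob',W(p,(-.045,0,.22)))
print('jar',back('side',239.5,227,0),'tape',back('scene',355.5,198,.01),back('side',241,254,.01))
b=cv2.imread('pics/scene0.png');
for P in [(0,.0,.135),(.0,.033,.135),(0,-.033,.135),(-.0215,-.033,.135),(.0215,-.033,.135),(.0215,.033,.135)]:
  print(P,proj('scene',W(p,P)),proj('side',W(p,P)))
E
```

```text
[0.5367 0.2205 1.4219] 81.4669981956824
[[-1.2517  0.8561]
 [ 0.35    0.4187]
 [ 0.0338  1.4883]
 [ 1.4014  0.7042]
 [ 0.9823 -0.4167]
 [-0.3555  1.3707]
 [ 0.3738 -5.7656]
 [ 0.8747 -3.6839]]
rA inner [0.4332 0.1147 0.012 ] disp [-0.12    0.0866]
rB inner [0.6161 0.0975 0.012 ] disp [-0.1099 -0.0968]
L tip inner [0.4294 0.1169 0.012 ] disp [-0.1184  0.0907]
R tip inner [0.6091 0.0944 0.012 ] disp [-0.114  -0.0903]
ibL [0.4582 0.3243 0.012 ] disp [0.091 0.093]
ibR [0.627 0.297 0.012] disp [ 0.089 -0.078]
outlet/drum [0.5367 0.2205 0.135 ] knob [0.53  0.176 0.22 ]
jar [ 0.3487  0.2678 -0.    ] tape [0.343  0.1362 0.01  ] [0.3422 0.1379 0.01  ]
(0, 0.0, 0.135) [[384.7807 227.1294]] [[298.6396 194.3872]]
(0.0, 0.033, 0.135) [[386.9166 217.6857]] [[287.6554 194.9869]]
(0, -0.033, 0.135) [[382.5828 236.8471]] [[309.5816 193.7897]]
(-0.0215, -0.033, 0.135) [[374.6567 235.1238]] [[310.1572 198.2377]]
(0.0215, -0.033, 0.135) [[390.5479 238.5789]] [[309.0218 189.4641]]
(0.0215, 0.033, 0.135) [[394.6671 219.3227]] [[287.396  190.6283]]
```

```bash
python3 - <<'E'
from h import *
from scipy.optimize import least_squares
s=.055/2**.5
obs=[('side',285.5,169.5,(-.049,s,.22+s)),('side',312.5,168.5,(-.049,-s,.22+s)),('side',285.5,191.5,(-.049,s,.22-s)),('side',311.5,190.8,(-.049,-s,.22-s)),
('scene',374.3,184,(-.045,s,.22+s)),('scene',367.3,223.5,(-.045,-s,.22-s)),
('side',295.3,98.5,(0,0,.444)),('scene',399,148,(0,0,.444)),
('scene',346.5,220,(None,.09,.012)),('scene',335.5,271.5,(None,-.09,.012)),('side',271.3,253.5,(None,.09,.012)),('side',332,248.5,(None,-.09,.012)),
('scene',376,235,(-.0215,-.033,.135)),('scene',391,238,(.0215,-.033,.135))]
C={n:cal(n) for n in('side','scene')}
def W(p,P):
    x,y,th,fx=p;c,s_=np.cos(th),np.sin(th);X=fx if P[0] is None else P[0];return np.array([x+c*X-s_*P[1],y+s_*X+c*P[1],P[2]])
def f(p): return np.concatenate([proj(n,W(p,P),C[n])[0]-[u,v] for n,u,v,P in obs])
r=least_squares(f,[.5,.3,1.57,-.12],loss='soft_l1');print(r.x,np.degrees(r.x[2]));print(f(r.x).reshape(-1,2).round(1).tolist())
p=r.x
print('knob',W(p,(-.045,0,.22)))
E
```

```text
[ 0.5353  0.2212  1.4549 -0.116 ] 83.35836119455914
[[-1.2, 1.0], [0.3, 0.1], [0.1, 1.7], [1.4, 0.3], [0.7, -0.5], [0.3, 1.5], [-0.2, -0.5], [0.5, -1.6], [0.6, -0.1], [-0.5, -1.6], [1.1, -0.1], [0.6, -0.4], [-0.7, 0.0], [0.3, 0.0]]
knob [0.5301 0.1765 0.22  ]
```

Refit: yaw is about 83.4°, the outlet is at (0.535, 0.221), the knob at (0.530, 0.1765), and the bowl axis at (0.535, -0.0935). The residuals are 1–2 px and the rim radius comes out at 71–72 mm against the nominal 75. I'll grip the bowl's front wall with the tool tilted 33°, parallel to the wall.

```bash
cat >> h.py <<'E'
from scipy.spatial.transform import Rotation as Ro
U=np.array([-.1157,-.9933,0]);Z=np.array([0,0,1.])
def Rt(t,u=U):
    t=np.radians(t);z=-(u*np.sin(t)+Z*np.cos(t));x=u*np.cos(t)-Z*np.sin(t);return np.c_[x,np.cross(z,x),z]
def plan(*wps):
    s=arm.state();p=s['eef_pos'];R=Ro.from_rotvec(s['orientation']).as_matrix()
    for q,t in wps:
        if t is not None:
            Rn=Rt(t) if np.isscalar(t) else t
            print('turn deg',np.degrees(Ro.from_matrix(R.T@Rn).as_rotvec()));R=Rn
        if q is not None:
            q=np.array(q);print('to',q,'shift',R.T@(q-p),np.linalg.norm(q-p));p=q
def stat():
    s=arm.state();R=Ro.from_rotvec(s['orientation']).as_matrix();print(round(s['t'],2),s['eef_pos'],'z',R[:,2],'x',R[:,0],'F',s['wrist_force'],'w',s['gripper_width'],'q',s['qpos'])
E
python3 - <<'E'
from h import *
g=np.array([.535,-.0935,0.0315])+U*.0517
pre=g-.1*Rt(33)[:,2]
print(g,pre)
plan(((.51,-.25,.231),None),(None,33),(pre,None),(g,None))
E
```

```text
[ 0.529  -0.1449  0.0315] [ 0.5227 -0.199   0.1154]
to [ 0.51  -0.25   0.231] shift [-0.2372 -0.4374  0.    ] 0.4975900619163989
turn deg [  5.8066 -32.5657  19.5882]
to [ 0.5227 -0.199   0.1154] shift [ 0.0192 -0.0067  0.1254] 0.12703752194623566
to [ 0.529  -0.1449  0.0315] shift [-0.  -0.   0.1] 0.10000046541402047
```

step_arm([
  [-0.0198, -0.0365, 0, 0, 0, 0, 50],
  [-0.0198, -0.0365, 0, 0, 0, 0, 50],
  [-0.0198, -0.0365, 0, 0, 0, 0, 50],
  [-0.0198, -0.0365, 0, 0, 0, 0, 50],
  [-0.0198, -0.0365, 0, 0, 0, 0, 50],
  [-0.0198, -0.0365, 0, 0, 0, 0, 50],
  [-0.0198, -0.0365, 0, 0, 0, 0, 50],
  [-0.0198, -0.0365, 0, 0, 0, 0, 50],
  [-0.0198, -0.0365, 0, 0, 0, 0, 50],
  [-0.0198, -0.0365, 0, 0, 0, 0, 50],
  [-0.0198, -0.0365, 0, 0, 0, 0, 50],
  [-0.0198, -0.0365, 0, 0, 0, 0, 50],
  [0, 0, 0, 1.16, -6.5, 3.92, 50],
  [0, 0, 0, 1.16, -6.5, 3.92, 50],
  [0, 0, 0, 1.16, -6.5, 3.92, 50],
  [0, 0, 0, 1.16, -6.5, 3.92, 50],
  [0, 0, 0, 1.16, -6.5, 3.92, 50],
  [0, 0, 0, 0, 0, 0, 50],
])

```text
t: 2.4
eef_pos: [0.5096, -0.2514, 0.2295]
orientation: [-1.769, 1.993, 0.525]
wrist_force: [0.4, 0.6, -0.5]
gripper_width: 0.0427
```

```bash
python3 - <<'E'
from h import *
stat()
g=np.array([.535,-.0935,0.0315])+U*.0517
pre=g-.1*Rt(33)[:,2]
plan((None,33),(pre,None),(g,None))
E
```

```text
2.4 [ 0.5096 -0.2514  0.2295] z [ 0.0625  0.5399 -0.8394] x [-0.1003 -0.8334 -0.5435] F [ 0.4396  0.555  -0.4534] w 0.04269125946551707 q [-0.8534  0.5045  1.4299  0.4141  1.6141  0.7681]
turn deg [ 0.0247 -0.0777 -0.1847]
to [ 0.5227 -0.199   0.1154] shift [ 0.0173 -0.007   0.1249] 0.12630954391264654
to [ 0.529  -0.1449  0.0315] shift [-0.  -0.   0.1] 0.10000046541402047
```

step_arm([
  [0.0043, -0.0018, 0.0312, 0, 0, 0, 50],
  [0.0043, -0.0018, 0.0312, 0, 0, 0, 50],
  [0.0043, -0.0018, 0.0312, 0, 0, 0, 50],
  [0.0043, -0.0018, 0.0312, 0, 0, 0, 50],
  [0, 0, 0, 0, 0, 0, 50],
])

```text
t: 3.02
eef_pos: [0.5228, -0.1955, 0.1162]
orientation: [-1.775, 1.989, 0.527]
wrist_force: [0.1, 0.4, 0.1]
gripper_width: 0.0427
```

```bash
python3 - <<'E'
from h import *
cv2.imwrite('pics/w1.png',arm.capture('wrist')[:,:,::-1])
a=arm.capture('side')[:,:,::-1].copy();crop(a,240,180,160,140,4,'pics/s5.png')
stat()
g=np.array([.535,-.0935,0.0315])+U*.0517
plan((g,None))
# bowl rim circle check in wrist
C=cal('wrist')
print(proj('wrist',np.array([.535,-.0935,.06])+.075*U,C),proj('wrist',g,C))
E
```

```text
3.12 [ 0.5243 -0.1979  0.118 ] z [ 0.0629  0.5376 -0.8409] x [-0.0952 -0.8355 -0.5412] F [0.443  0.8326 0.4113] w 0.04251974562370239 q [-0.7797  0.5988  1.5802  0.4511  1.3622  0.7197]
to [ 0.529  -0.1449  0.0315] shift [0.0021 0.0015 0.1016] 0.10159870269978484
[[327.283  215.9234]] [[320.9524 199.3884]]
```

View pics/w1.png

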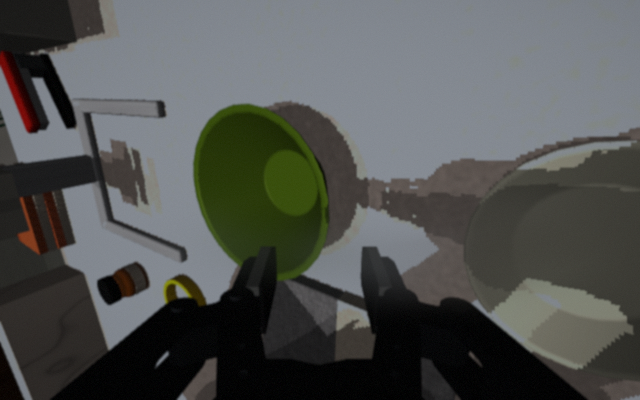

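View pics/s5.png

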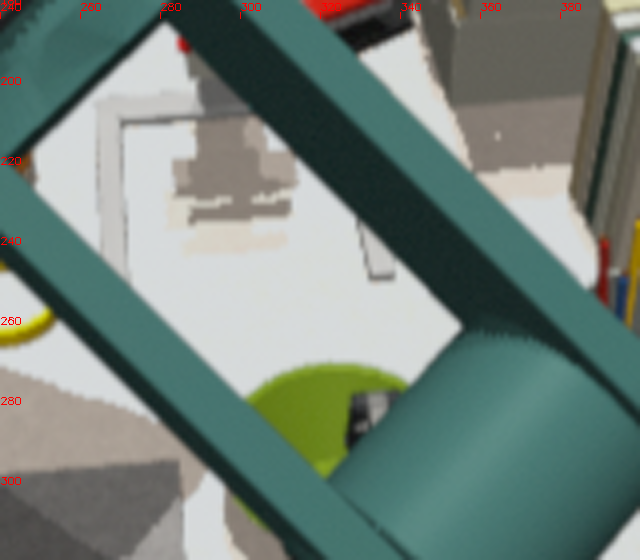

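step_arm([
  [0.0007, 0.0005, 0.0254, 0, 0, 0, 50],
  [0.0007, 0.0005, 0.0254, 0, 0, 0, 50],
  [0.0007, 0.0005, 0.0254, 0, 0, 0, 50],
  [0, 0, 0.0254, 0, 0, 0, 50],
  [0, 0, 0, 0, 0, 0, 50],
  [0, 0, 0, 0, 0, 0, 0],
  [0, 0, 0, 0, 0, 0, 0],
  [0, 0, 0, 0, 0, 0, 0],
  [0, 0, 0, 0, 0, 0, 0],
], grip_force=50)

```text
t: 4.25
eef_pos: [0.5297, -0.1459, 0.0325]
orientation: [-1.771, 1.99, 0.519]
wrist_force: [-0.9, -1.9, 7.9]
gripper_width: 0.007
```

```bash
python3 - <<'E'
from h import *
cv2.imwrite('pics/w2.png',arm.capture('wrist')[:,:,::-1])
stat()
p=arm.state()['eef_pos']
q=p+[0,0,.02]
plan((q,33))
E
```

```text
4.3 [ 0.5297 -0.1459  0.0326] z [ 0.0659  0.5385 -0.84  ] x [-0.0965 -0.8345 -0.5425] F [-1.1301 -2.9587  8.7438] w 0.007223491277264011 q [-0.714   0.6929  1.6862  0.513   1.1612  0.6693]
turn deg [-0.1835 -0.1448  0.0388]
to [ 0.5297 -0.1459  0.0526] shift [-0.0109 -0.     -0.0168] 0.020000000000000004
```

View pics/w2.png

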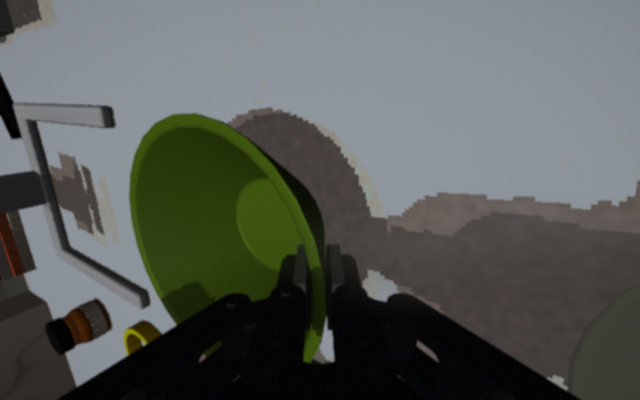

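step_arm([
  [-0.0036, 0, -0.0056, 0, 0, 0, 0],
  [-0.0036, 0, -0.0056, 0, 0, 0, 0],
  [-0.0036, 0, -0.0056, 0, 0, 0, 0],
  [0, 0, 0, 0, 0, 0, 0],
])

```text
t: 4.8
eef_pos: [0.5289, -0.1452, 0.0511]
orientation: [-1.773, 1.991, 0.52]
wrist_force: [0.3, 0.1, -4.2]
gripper_width: 0.0068
```

```bash
python3 - <<'E'
from h import *
b=arm.capture('scene')[:,:,::-1].copy();crop(b,220,130,200,150,4,'pics/c5.png')
a=arm.capture('side')[:,:,::-1].copy();cv2.imwrite('pics/s6.png',a)
stat()
p=arm.state()['eef_pos'];q=np.array([.5353,.2212,0])+U*.0517;q[2]=p[2]
plan((q,None),(q-[0,0,.02],None))
E
```

```text
4.9 [ 0.5286 -0.1449  0.0506] z [ 0.0631  0.5386 -0.8402] x [-0.097  -0.8346 -0.5422] F [ 0.3764  0.6045 -1.9995] w 0.0068952887860272045 q [-0.713   0.6649  1.6815  0.5042  1.1909  0.6887]
to [0.5293 0.1698 0.0506] shift [-0.2628  0.0357  0.1696] 0.3147389332940799
to [0.5293 0.1698 0.0306] shift [0.0108 0.     0.0168] 0.02
```

View pics/c5.png

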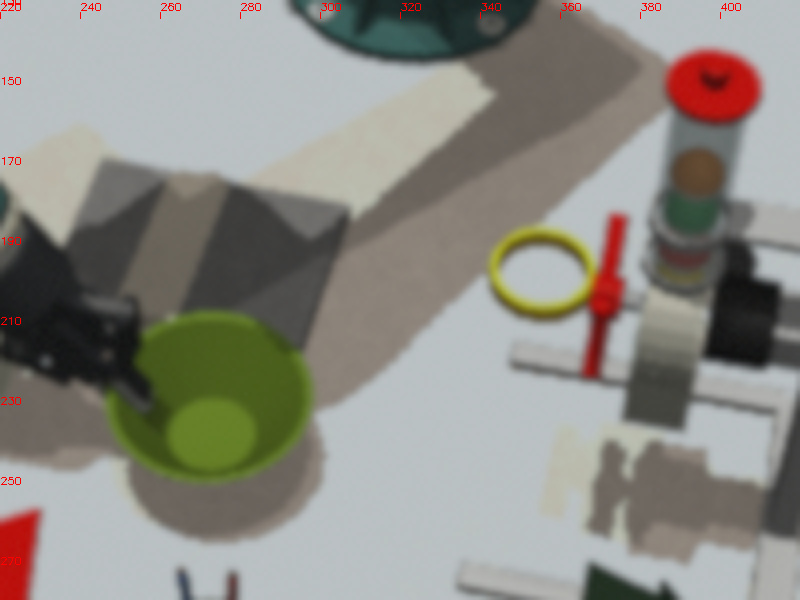

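View pics/s6.png

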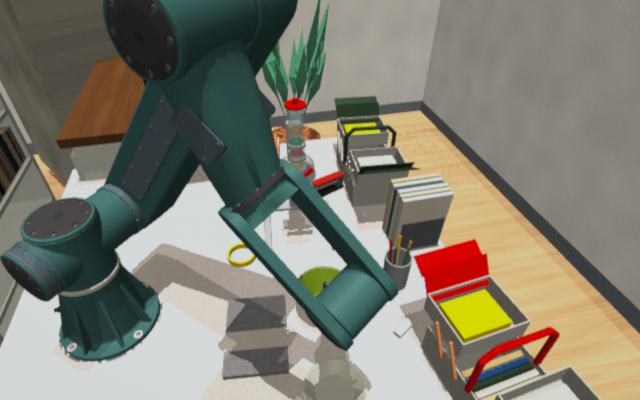

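step_arm([
  [-0.0219, 0.003, 0.0141, 0, 0, 0, 0],
  [-0.0219, 0.003, 0.0141, 0, 0, 0, 0],
  [-0.0219, 0.003, 0.0141, 0, 0, 0, 0],
  [-0.0219, 0.003, 0.0141, 0, 0, 0, 0],
  [-0.0219, 0.003, 0.0141, 0, 0, 0, 0],
  [-0.0219, 0.003, 0.0141, 0, 0, 0, 0],
  [-0.0219, 0.003, 0.0141, 0, 0, 0, 0],
  [-0.0219, 0.003, 0.0141, 0, 0, 0, 0],
  [0, 0, 0, 0, 0, 0, 0],
])

```text
t: 6.02
eef_pos: [0.5269, 0.0683, 0.051]
orientation: [-1.775, 1.988, 0.526]
wrist_force: [0.2, 0.2, -3.0]
gripper_width: 0.0066
```

```bash
python3 - <<'E'
from h import *
b=arm.capture('scene')[:,:,::-1].copy();crop(b,290,120,180,150,4,'pics/c6.png')
a=arm.capture('side')[:,:,::-1].copy();cv2.imwrite('pics/s7.png',a)
stat()
p=arm.state()['eef_pos'];q=np.array([.5353,.2212,0])+U*.0517;q[2]=.0506
plan((q,33),(q-[0,0,.018],None))
E
```

```text
6.12 [0.5285 0.0659 0.0509] z [ 0.0623  0.5386 -0.8403] x [-0.0959 -0.8348 -0.5422] F [-0.3315 -0.5136 -2.74  ] w 0.006544111501906707 q [-0.393   0.5889  1.8885  0.6874  0.9644  0.8052]
turn deg [ 0.0264 -0.168   0.0774]
to [0.5293 0.1698 0.0506] shift [-0.0866  0.0112  0.0566] 0.10399364280524798
to [0.5293 0.1698 0.0326] shift [0.0098 0.     0.0151] 0.017999999999999995
```

View pics/c6.png

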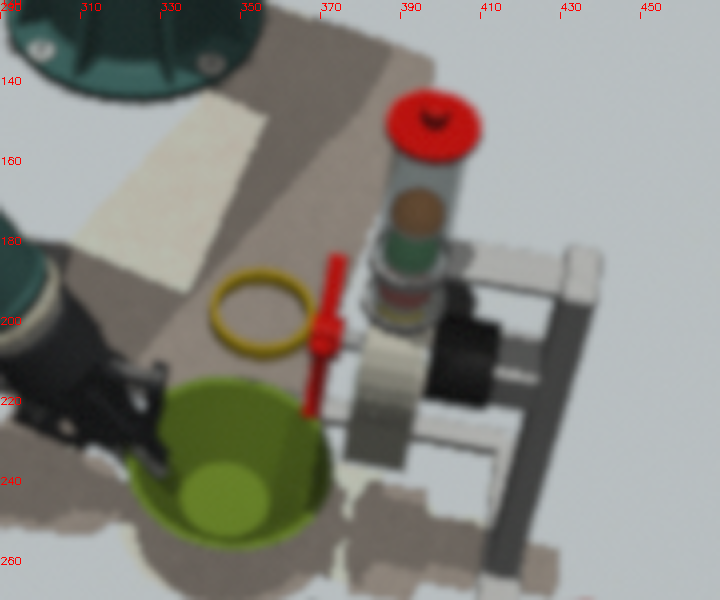

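View pics/s7.png

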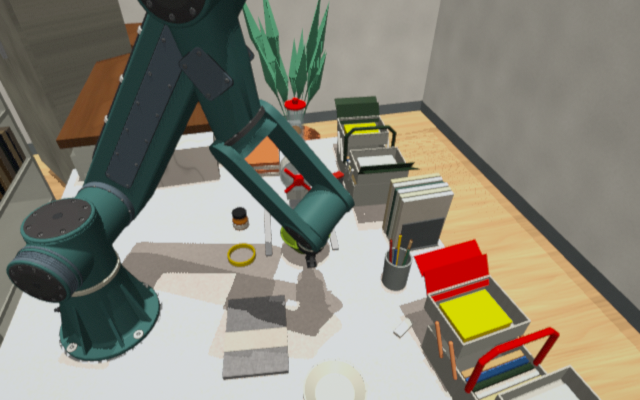

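step_arm([
  [-0.0217, 0.0028, 0.0142, 0, 0, 0, 0],
  [-0.0217, 0.0028, 0.0142, 0, 0, 0, 0],
  [-0.0217, 0.0028, 0.0142, 0, 0, 0, 0],
  [-0.0217, 0.0028, 0.0142, 0, 0, 0, 0],
  [0, 0, 0, 0, 0, 0, 0],
])

```text
t: 6.75
eef_pos: [0.5292, 0.1702, 0.0502]
orientation: [-1.774, 1.989, 0.523]
wrist_force: [0.1, 0.1, -3.3]
gripper_width: 0.0071
```

```bash
python3 - <<'E'
from h import *
b=arm.capture('scene')[:,:,::-1].copy();crop(b,290,120,180,150,4,'pics/c7.png')
stat()
p=arm.state()['eef_pos'];q=np.array([.5353,.2212,0])+U*.0517;q[2]=.0325
plan((q,None))
E
```

```text
6.8 [0.5297 0.1693 0.0502] z [ 0.0629  0.5384 -0.8403] x [-0.0963 -0.8348 -0.5421] F [-0.0269 -0.1694 -2.4204] w 0.006676467442303979 q [-0.1982  0.5782  1.9242  0.7885  0.8659  0.8944]
to [0.5293 0.1698 0.0325] shift [0.0091 0.0005 0.0151] 0.01767350859036011
```

View pics/c7.png

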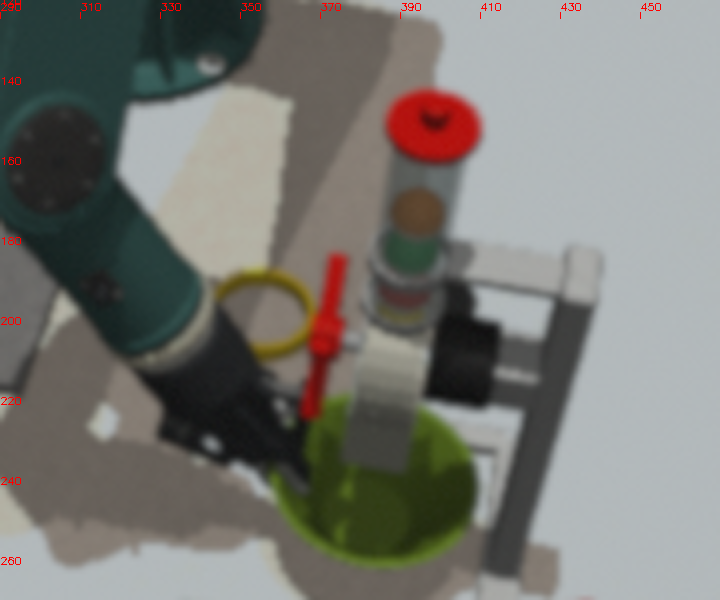

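step_arm([
  [0.0031, 0, 0.005, 0, 0, 0, 0],
  [0.0031, 0, 0.005, 0, 0, 0, 0],
  [0.0031, 0, 0.005, 0, 0, 0, 0],
  [0, 0, 0, 0, 0, 0, 0],
  [0, 0, 0, 0, 0, 0, 40],
  [0, 0, 0, 0, 0, 0, 40],
  [0, 0, 0, 0, 0, 0, 40],
  [0, 0, -0.02, 0, 0, 0, 40],
  [0, 0, -0.025, 0, 0, 0, 40],
  [0, 0, -0.03, 0, 0, 0, 40],
  [0, 0, -0.03, 0, 0, 0, 40],
  [0, 0, -0.03, 0, 0, 0, 40],
  [0, 0, -0.03, 0, 0, 0, 40],
  [0, 0, 0, 0, 0, 0, 0],
])

```text
t: 8.55
eef_pos: [0.5208, 0.0787, 0.1736]
orientation: [-1.771, 1.99, 0.515]
wrist_force: [0.7, -0.0, -0.1]
gripper_width: 0.0174
```

```bash
python3 - <<'E'
from h import *
b=arm.capture('scene')[:,:,::-1].copy();crop(b,290,120,180,150,4,'pics/c8.png')
a=arm.capture('side')[:,:,::-1].copy();cv2.imwrite('pics/s8.png',a)
cv2.imwrite('pics/w8.png',arm.capture('wrist')[:,:,::-1])
stat()
c=np.array([.5353,.2212,.06])
for k in range(8):
    P=c+.075*np.array([np.cos(k*np.pi/4),np.sin(k*np.pi/4),0]);print(k,proj('scene',P)[0],proj('wrist',P)[0])
E
```

```text
8.7 [0.5188 0.0807 0.1711] z [ 0.0627  0.5387 -0.8401] x [-0.0976 -0.8345 -0.5424] F [-0.2552 -0.5435 -0.5927] w 0.0003259507036341374 q [-0.3733  0.3785  1.8365  0.6074  1.1656  1.0002]
0 [381.3639 265.0063] [249.7084  99.8599]
1 [400.9537 260.0602] [217.32   126.7743]
2 [408.9887 244.8134] [212.9184 175.0698]
3 [401.3167 228.7967] [233.6588 220.5652]
4 [383.0878 220.9906] [270.8107 244.6604]
5 [364.4674 225.3947] [308.9111 231.3748]
6 [355.6988 239.7901] [322.9089 178.4008]
7 [362.4017 256.3479] [296.3859 119.0776]
```

View pics/c8.png

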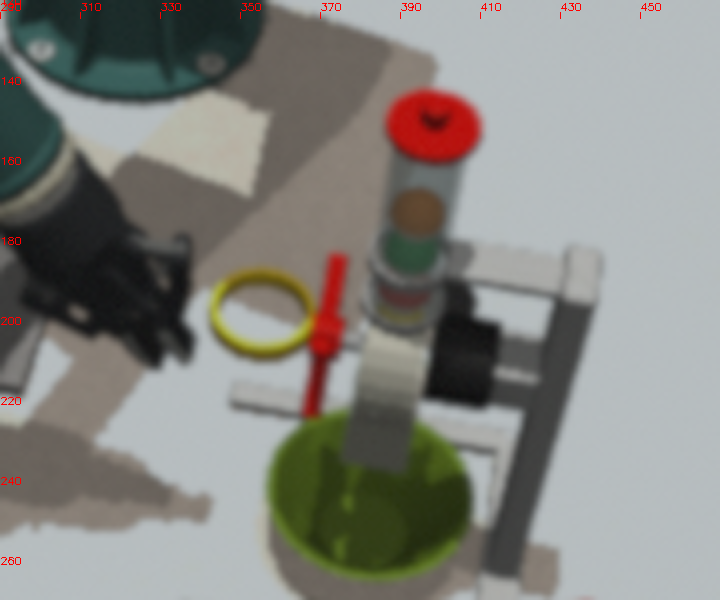

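View pics/s8.png

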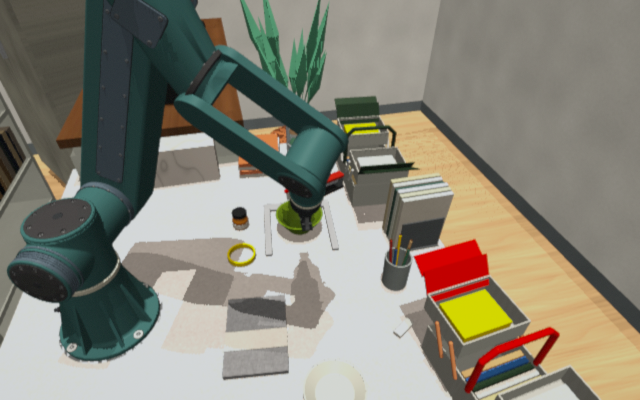

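View pics/w8.png

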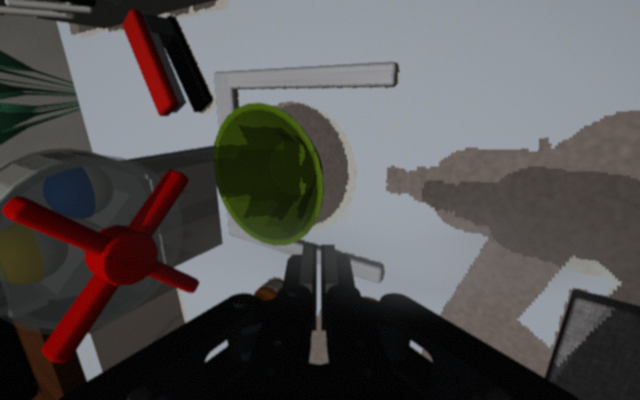

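The bowl stands as planned: its rim spans columns 356–408 and reaches row 264 in the scene picture, against a predicted 356–409 and 265. The wrist view shows the knob hub at (123,250), and the next capsules (blue, yellow) are still in the drum. Next I'll check the knob position and plan a 60° tilt for turning it.

```bash
cat >> h.py <<'E'
K0=np.array([.5301,.1765,.22]);RT=np.array([.9933,-.1157,0])
def D(a,r,z): return K0+U*a+RT*r+[0,0,z-.22]
E
python3 - <<'E'
from h import *
print('hub front',proj('wrist',D(.01,0,.22)),[proj('wrist',D(.007,.039*i,.22+.039*j))[0] for i,j in((1,1),(1,-1),(-1,-1),(-1,1))])
p=arm.state()['eef_pos']
plan((D(.1,.038,.29),60),(D(-.005,.038,.29),None),(D(-.005,.038,.2255),None),(D(-.005,.065,.2255),None),(D(-.005,.065,.29),None))
E
```

```text
hub front [[129.2039 254.6349]] [array([  4.6528, 204.1699]), array([181.6849, 167.1753]), array([197.5647, 281.9032]), array([ 56.5207, 361.0669])]
turn deg [ -0.0032 -27.1553  -0.0233]
to [0.5563 0.0728 0.29  ] shift [-0.1012 -0.0381 -0.0625] 0.12491710804512837
to [0.5684 0.1771 0.29  ] shift [-0.0525 -0.      0.0909] 0.10500164743707598
to [0.5684 0.1771 0.2255] shift [0.0559 0.     0.0322] 0.06449999999999997
to [0.5952 0.1739 0.2255] shift [ 0.    -0.027 -0.   ] 0.02700042362667666
to [0.5952 0.1739 0.29  ] shift [-0.0559  0.     -0.0322] 0.06449999999999997
```

step_arm([
  [0, 0, -0.01, 0, -9, 0, 0],
  [0, 0, -0.01, 0, -9, 0, 0],
  [0, 0, -0.01, 0, -9, 0, 0],
  [-0.025, -0.0095, -0.01, 0, 0, 0, 0],
  [-0.025, -0.0095, -0.01, 0, 0, 0, 0],
  [-0.025, -0.0095, -0.01, 0, 0, 0, 0],
  [-0.025, -0.0095, -0.01, 0, 0, 0, 0],
  [0, 0, 0, 0, 0, 0, 0],
])

```text
t: 9.7
eef_pos: [0.5572, 0.0726, 0.3005]
orientation: [-1.479, 1.657, 0.848]
wrist_force: [0.8, 0.2, -0.8]
gripper_width: 0.0003
```

```bash
python3 - <<'E'
from h import *
cv2.imwrite('pics/w9.png',arm.capture('wrist')[:,:,::-1])
cv2.imwrite('pics/c9.png',arm.capture('scene')[:,:,::-1])
stat()
plan((D(-.005,.038,.29),60))
E
```

```text
9.8 [0.5559 0.0726 0.2988] z [ 0.0986  0.859  -0.5023] x [-0.059  -0.4988 -0.8647] F [-0.2814 -0.0498  1.2126] w -0.00020143301570215398 q [-0.565   0.4537  1.6913  0.8932  1.6142  0.8596]
turn deg [ 0.0804 -0.1526 -0.0491]
to [0.5684 0.1771 0.29  ] shift [-0.045  -0.0004  0.0955] 0.10555948403670998
```

View pics/w9.png

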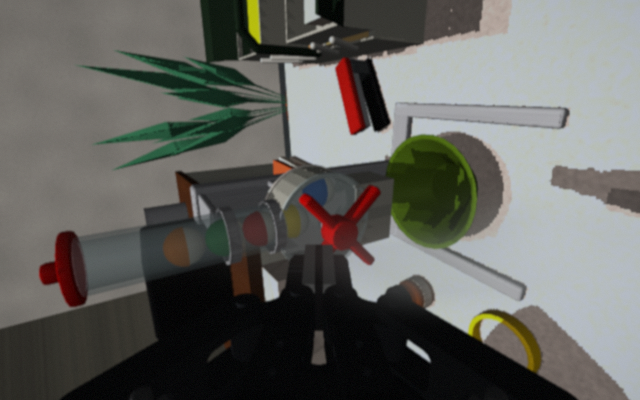

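View pics/c9.png

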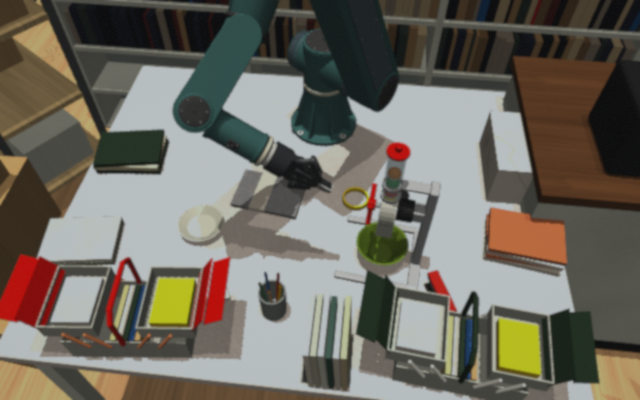

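step_arm([
  [-0.009, 0, 0.0191, 0, 0, 0, 0],
  [-0.009, 0, 0.0191, 0, 0, 0, 0],
  [-0.009, 0, 0.0191, 0, 0, 0, 0],
  [-0.009, 0, 0.0191, 0, 0, 0, 0],
  [-0.009, 0, 0.0191, 0, 0, 0, 0],
  [0, 0, 0, 0, 0, 0, 0],
])

```text
t: 10.55
eef_pos: [0.5681, 0.1786, 0.2909]
orientation: [-1.479, 1.657, 0.851]
wrist_force: [-0.4, 0.5, 0.2]
gripper_width: 0.0001
```

```bash
python3 - <<'E'
from h import *
cv2.imwrite('pics/w10.png',arm.capture('wrist')[:,:,::-1])
b=arm.capture('scene')[:,:,::-1].copy();crop(b,320,130,140,150,4,'pics/c10.png')
stat()
plan((D(-.005,.038,.2255),60))
E
```

```text
10.65 [0.5688 0.177  0.2909] z [ 0.0998  0.8588 -0.5025] x [-0.0572 -0.4992 -0.8646] F [-0.8653 -0.9778 -0.2403] w 1.6273783378017723e-05 q [-0.3885  0.435   1.7531  0.9916  1.4697  0.9089]
turn deg [ 0.0123 -0.1634  0.0518]
to [0.5684 0.1771 0.2255] shift [0.0566 0.0003 0.0328] 0.06542042348175921
```

View pics/w10.png

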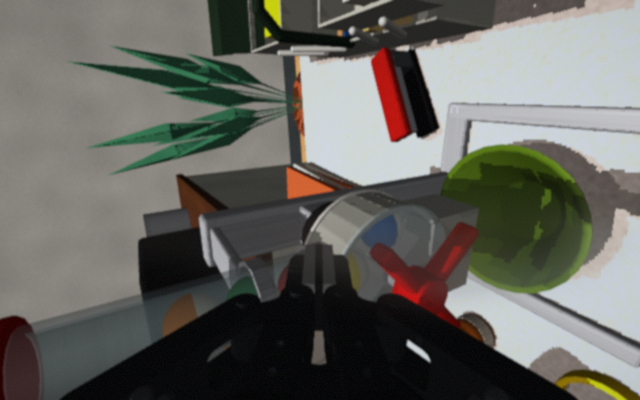

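View pics/c10.png

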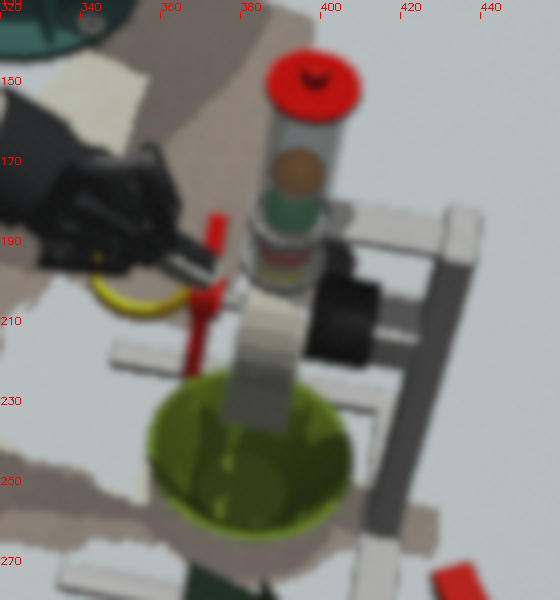

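step_arm([
  [0.0081, 0, 0.0047, 0, 0, 0, 0],
  [0.0081, 0, 0.0047, 0, 0, 0, 0],
  [0.0081, 0, 0.0047, 0, 0, 0, 0],
  [0.0081, 0, 0.0047, 0, 0, 0, 0],
  [0.0081, 0, 0.0047, 0, 0, 0, 0],
  [0.0081, 0, 0.0047, 0, 0, 0, 0],
  [0.0081, 0, 0.0047, 0, 0, 0, 0],
  [0, 0, 0, 0, 0, 0, 0],
])

```text
t: 11.65
eef_pos: [0.5677, 0.1767, 0.2239]
orientation: [-1.477, 1.66, 0.853]
wrist_force: [-0.9, -0.1, -0.2]
gripper_width: 0.0001
```

```bash
python3 - <<'E'
from h import *
cv2.imwrite('pics/w11.png',arm.capture('wrist')[:,:,::-1])
b=arm.capture('scene')[:,:,::-1].copy();crop(b,320,130,140,150,4,'pics/c11.png')
stat()
plan((D(-.005,.065,.2255),60))
E
```

```text
11.75 [0.5681 0.1767 0.2248] z [ 0.099   0.859  -0.5023] x [-0.059  -0.4988 -0.8647] F [-0.7029 -1.0207 -0.0364] w 0.00024319665911091672 q [-0.3893  0.5327  1.8018  1.0081  1.3918  0.7861]
turn deg [ 0.0598 -0.1493 -0.0523]
to [0.5952 0.1739 0.2255] shift [-0.0008 -0.0272  0.    ] 0.027242079761072128
```

View pics/w11.png

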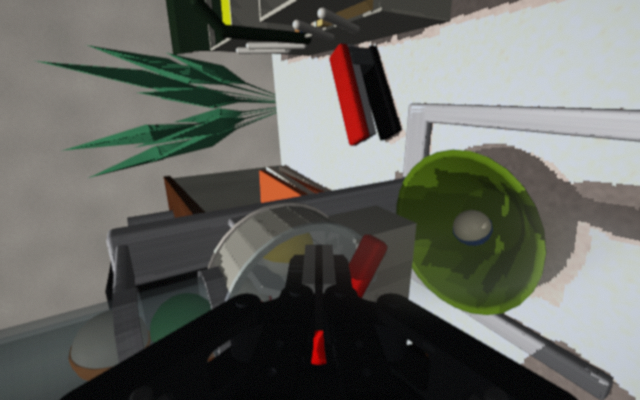

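View pics/c11.png

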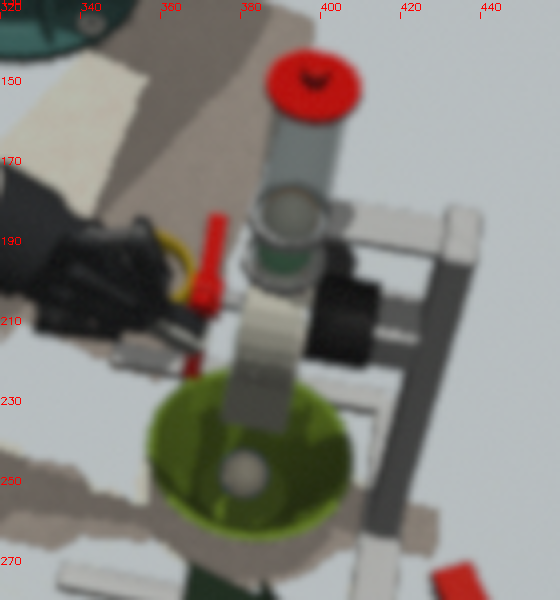

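The first capsule is in the bowl, at (472,226) in the wrist view. Next I move outward, up and back over the knob.

step_arm([
  [0, -0.01, 0, 0, 0, 0, 0],
  [0, -0.01, 0, 0, 0, 0, 0],
  [0, -0.01, 0, 0, 0, 0, 0],
  [0, 0, 0, 0, 0, 0, 0],
  [-0.014, 0, -0.0081, 0, 0, 0, 0],
  [-0.014, 0, -0.0081, 0, 0, 0, 0],
  [-0.014, 0, -0.0081, 0, 0, 0, 0],
  [-0.014, 0, -0.0081, 0, 0, 0, 0],
  [0, 0.015, 0, 0, 0, 0, 0],
  [0, 0.015, 0, 0, 0, 0, 0],
  [0, 0, 0, 0, 0, 0, 0],
])

```text
t: 13.12
eef_pos: [0.5668, 0.1771, 0.2895]
orientation: [-1.476, 1.66, 0.853]
wrist_force: [0.4, -0.4, 0.4]
gripper_width: -0.0004
```

```bash
python3 - <<'E'
from h import *
cv2.imwrite('pics/w12.png',arm.capture('wrist')[:,:,::-1])
stat()
plan((D(-.005,.038,.2255),60))
E
```

```text
13.18 [0.5678 0.1768 0.2896] z [ 0.0999  0.8591 -0.5019] x [-0.0596 -0.4984 -0.8649] F [0.807  0.0612 0.112 ] w -2.1489446800331854e-05 q [-0.3896  0.4361  1.7563  0.9919  1.4685  0.9072]
turn deg [ 0.0081 -0.1281 -0.0862]
to [0.5684 0.1771 0.2255] shift [ 0.0554 -0.0005  0.0323] 0.0641516991083738
```

View pics/w12.png

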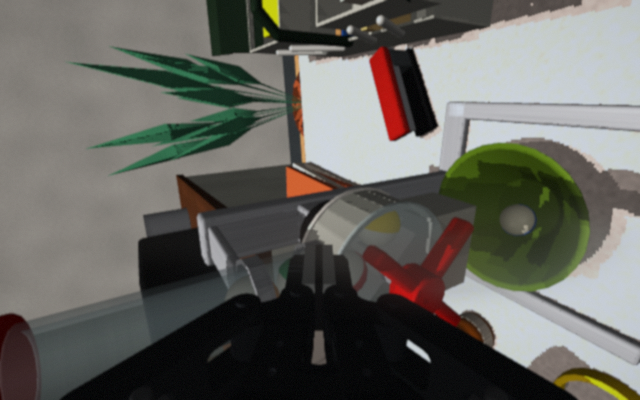

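The knob is back in its X stance, the yellow capsule has moved into the side pocket, and one capsule is in the bowl. I'll make the second click.

step_arm([
  [0.0081, 0, 0.0047, 0, 0, 0, 0],
  [0.0081, 0, 0.0047, 0, 0, 0, 0],
  [0.0081, 0, 0.0047, 0, 0, 0, 0],
  [0.0081, 0, 0.0047, 0, 0, 0, 0],
  [0.0081, 0, 0.0047, 0, 0, 0, 0],
  [0.0081, 0, 0.0047, 0, 0, 0, 0],
  [0.0081, 0, 0.0047, 0, 0, 0, 0],
  [0, 0, 0, 0, 0, 0, 0],
  [0, -0.01, 0, 0, 0, 0, 0],
  [0, -0.01, 0, 0, 0, 0, 0],
  [0, -0.01, 0, 0, 0, 0, 0],
  [0, 0, 0, 0, 0, 0, 0],
  [-0.014, 0, -0.0081, 0, 0, 0, 0],
  [-0.014, 0, -0.0081, 0, 0, 0, 0],
  [-0.014, 0, -0.0081, 0, 0, 0, 0],
  [-0.014, 0, -0.0081, 0, 0, 0, 0],
  [0, 0.015, 0, 0, 0, 0, 0],
  [0, 0.015, 0, 0, 0, 0, 0],
  [0, 0, 0, 0, 0, 0, 0],
])

```text
t: 15.55
eef_pos: [0.5668, 0.1772, 0.2887]
orientation: [-1.476, 1.66, 0.853]
wrist_force: [0.9, -0.0, 0.2]
gripper_width: -0.0
```

```bash
python3 - <<'E'
from h import *
cv2.imwrite('pics/w13.png',arm.capture('wrist')[:,:,::-1])
stat()
plan((D(-.005,.038,.2255),60))
E
```

```text
15.6 [0.5679 0.1769 0.2888] z [ 0.0999  0.8591 -0.502 ] x [-0.0596 -0.4984 -0.8649] F [0.5848 0.1684 0.0189] w 5.691180149443035e-05 q [-0.3894  0.4372  1.757   0.9921  1.4673  0.9057]
turn deg [ 0.0067 -0.1308 -0.0866]
to [0.5684 0.1771 0.2255] shift [ 0.0547 -0.0005  0.0318] 0.06328129650255905
```

View pics/w13.png

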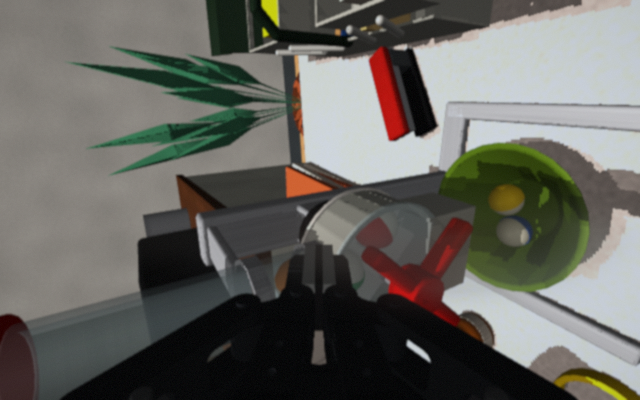

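Two capsules are in the bowl, at (506,200) and (515,232), and red is now in the side pocket. I'll make the third click, then move outward, up and back away.

step_arm([
  [0.0081, 0, 0.0047, 0, 0, 0, 0],
  [0.0081, 0, 0.0047, 0, 0, 0, 0],
  [0.0081, 0, 0.0047, 0, 0, 0, 0],
  [0.0081, 0, 0.0047, 0, 0, 0, 0],
  [0.0081, 0, 0.0047, 0, 0, 0, 0],
  [0.0081, 0, 0.0047, 0, 0, 0, 0],
  [0.0081, 0, 0.0047, 0, 0, 0, 0],
  [0, 0, 0, 0, 0, 0, 0],
  [0, -0.01, 0, 0, 0, 0, 0],
  [0, -0.01, 0, 0, 0, 0, 0],
  [0, -0.01, 0, 0, 0, 0, 0],
  [0, 0, 0, 0, 0, 0, 0],
  [-0.014, 0, -0.0081, 0, 0, 0, 0],
  [-0.014, 0, -0.0081, 0, 0, 0, 0],
  [-0.014, 0, -0.0081, 0, 0, 0, 0],
  [-0.014, 0, -0.0081, 0, 0, 0, 0],
  [0, 0, 0, 0, 0, 0, 0],
])

```text
t: 17.73
eef_pos: [0.5992, 0.1732, 0.2901]
orientation: [-1.478, 1.657, 0.846]
wrist_force: [-0.6, 0.2, 0.4]
gripper_width: -0.0005
```

step_arm([
  [0, 0, -0.03, 0, 0, 0, 0],
  [0, 0, -0.03, 0, 0, 0, 0],
  [0, 0, -0.03, 0, 0, 0, 0],
  [0, 0, -0.03, 0, 0, 0, 0],
  [0, 0, -0.03, 0, 0, 0, 0],
  [0, 0, 0, 0, 0, 0, 0],
])

```text
t: 18.48
eef_pos: [0.5843, 0.0427, 0.364]
orientation: [-1.476, 1.66, 0.846]
wrist_force: [0.5, 0.7, -0.5]
gripper_width: 0.0002
```

```bash
python3 - <<'E'
from h import *
cv2.imwrite('pics/w14.png',arm.capture('wrist')[:,:,::-1])
b=arm.capture('scene')[:,:,::-1].copy();crop(b,320,130,140,150,4,'pics/c14.png')
cv2.imwrite('pics/s14.png',arm.capture('side')[:,:,::-1])
cv2.imwrite('pics/cfull14.png',b)
stat()
E
```

```text
18.62 [0.5832 0.0451 0.363 ] z [ 0.0995  0.8592 -0.5018] x [-0.059  -0.4983 -0.865 ] F [ 0.5057 -0.2332  0.457 ] w -0.00011195526223001455 q [-0.5796  0.4261  1.547   0.9003  1.7314  0.9867]
```

View pics/w14.png

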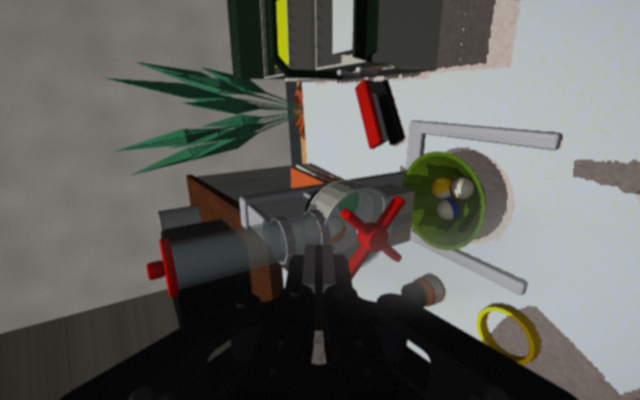

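View pics/c14.png

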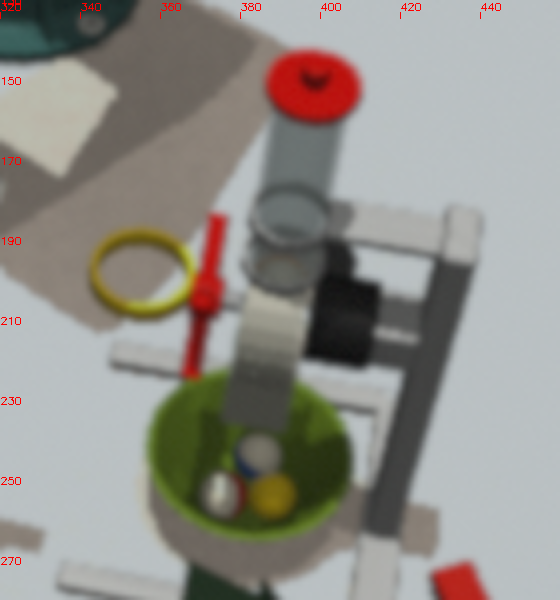

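View pics/s14.png

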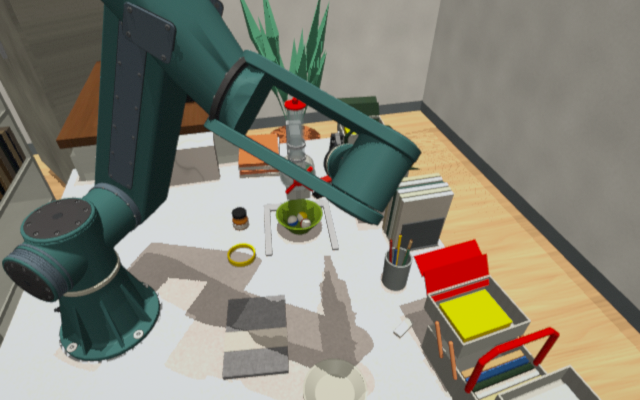

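Three capsules (blue, yellow, red) are in the bowl, green and orange are in the drum, and the knob stands in an X. The arm is clear and the other objects haven't moved. I'll hand the job in.

```bash
python3 -c "
from workcell import arm
s=arm.state();print(s['t'],s['joint_velocities'],arm.close_job())"
```

```text
the job is handed in; nothing more can be done
18.625 [ 0.00930211  0.00100403  0.00598407 -0.00017665  0.0031891   0.0017314 ] None
```

I stood the green bowl under the spout and turned the knob clockwise by three clicks. The job was handed in at 18.6 s of the 58 s allowed.

**What I did:** I gripped the bowl by its front wall with the tool tilted 33°, lifted it about 18 mm, carried it over and set it down. For the knob, I pushed the upper right wing down three times with the closed fingers and looked at the result after each click. The arm then backed away.

**Last checks:**
- **Bowl:** its rim is within 1–2 pixels of the position predicted for centring under the outlet, so it is a few millimetres off at most.
- **Capsules:** blue, yellow and red lie in the bowl. Green and orange are still in the drum.
- **Knob:** the wings are back in their X stance. I judged this by eye from the pictures; the joint angle itself cannot be read.
- **Other things:** those in view in the last pictures look undisturbed, but I did not measure them. The arm touched nothing at the end.

**Measurements that disagreed:**
- My first reading of the lid was about 6 pixels off, because the 444 mm point is the small button on top of it. I corrected this before moving.
- The fitted rim radius came out at 70–72 mm against the nominal 75 mm.

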